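# Row up the tubs and hold the lid press shut

### The job

Three filled tubs, their plug lids only laid on, stand anyhow on the bed of the lid press. Nudge them into a straight, even row, one squarely on each of the three blue outlines with its end up against the back stop, and let go of them; then pull the raised press frame down by its handle bar, right onto its stops, so that the three pads press all the lids in. The frame and the lids spring up if released, so finish while still holding the handle all the way down; leave the tray of patties, the sanitiser bottle and the pile of white spare lids where they are.

Things in the scene. Friction and masses are not known exactly. Their poses are not given: they have to be found in the camera images.
- tub_red: white tub with a red plug lid, 102 (own x) x 64 mm (own y), upright side walls 42 mm high, to be gripped across the 64 mm. The lid, 96 x 58 mm, tops out 52 mm above the tub's underside (47 mm when pressed in). About 0.32 kg. Origin: centre of the underside, z up. Either end may face the back stop; any tub may take any place.
- tub_yellow: white tub with a yellow plug lid, 102 (own x) x 64 mm (own y), upright side walls 42 mm high, to be gripped across the 64 mm. The lid, 96 x 58 mm, tops out 52 mm above the tub's underside (47 mm when pressed in). About 0.32 kg. Origin: centre of the underside, z up. Either end may face the back stop; any tub may take any place.
- tub_green: white tub with a green plug lid, 102 (own x) x 64 mm (own y), upright side walls 42 mm high, to be gripped across the 64 mm. The lid, 96 x 58 mm, tops out 52 mm above the tub's underside (47 mm when pressed in). About 0.32 kg. Origin: centre of the underside, z up. Either end may face the back stop; any tub may take any place.
- place_left (a point): centre of the left blue outline (110 x 76 mm, painted) on the press bed, 14 mm above the table. x points to the back of the press (a tub's long side lies along it), y to its left. A tub centred here touches the back stop: a bar 26 mm high, its front face 51 mm behind this point. Outlines are 115 mm apart; with the frame down a pad lies on the middle of each.
- place_middle (a point): centre of the middle blue outline (110 x 76 mm, painted) on the press bed, 14 mm above the table. x points to the back of the press (a tub's long side lies along it), y to its left. A tub centred here touches the back stop: a bar 26 mm high, its front face 51 mm behind this point. Outlines are 115 mm apart; with the frame down a pad lies on the middle of each.
- place_right (a point): centre of the right blue outline (110 x 76 mm, painted) on the press bed, 14 mm above the table. x points to the back of the press (a tub's long side lies along it), y to its left. A tub centred here touches the back stop: a bar 26 mm high, its front face 51 mm behind this point. Outlines are 115 mm apart; with the frame down a pad lies on the middle of each.
- press_hinge (a point): middle of the hinge shaft of the press, 75 mm above the table, 120 mm behind the line of outlines. x to the back of the press, y to the left along the shaft, z up. Bolted down. The bed, a 360 x 470 mm plate 14 mm above the table, reaches from 330 mm in front of the shaft to 30 mm behind it. Two stop posts, tops 68 mm above the table, stand 100 mm in front and 200 mm to either side of it.
- press_grip (a point): middle of the handle bar, which lies along the press's y: 400 mm long, 18 mm thick, with a black sleeve 25 mm thick, 130 mm long, centred here; free to turn in the fingers. It runs on a 221 mm radius about the shaft: raised (at rest) 40 mm in front of and 217 mm above the shaft, fully down 220 mm in front and 20 mm above.
- press_frame (a joint): frame angle, rad: 0 = raised, held up by springs; 1.30 = fully down on its stops, pads on lids. Two arms 400 mm apart carry the handle bar and, 120 mm from the shaft, a beam with three pads 52 x 46 mm. Raised, beam and pads stay within 65 mm in front of the shaft: the row is open from above. To hold it down at the handle: about 6 N empty, 14 N on three lids.
- lid_red (a joint): how far the red lid of tub_red is pressed in, m: 0 = standing 5 mm proud on its springy seal, 0.005 = pressed in level by the closed press (mechanical limit 0.0065). Springy: 1.4 N starts it, about 5 N at 0.005; it pops up again when let go.
- lid_yellow (a joint): how far the yellow lid of tub_yellow is pressed in, m: 0 = standing 5 mm proud on its springy seal, 0.005 = pressed in level by the closed press (mechanical limit 0.0065). Springy: 1.4 N starts it, about 5 N at 0.005; it pops up again when let go.
- lid_green (a joint): how far the green lid of tub_green is pressed in, m: 0 = standing 5 mm proud on its springy seal, 0.005 = pressed in level by the closed press (mechanical limit 0.0065). Springy: 1.4 N starts it, about 5 N at 0.005; it pops up again when let go.
- meat_tray: open white tray 280 x 190 x 55 mm with three frozen burger patties in it, loose, 0.9 kg; origin at the centre of its underside; not to be moved
- sanitiser_bottle: white bottle with a blue cap, 72 mm thick, 200 mm tall, loose; origin at the centre of its underside; not to be moved
- spare_lids: pile of five white spare lids 96 x 58 mm, 31 mm high, loose as one; origin at the centre of its underside; not to be moved
Not all that is in view belongs to the job. What is shaped like the tub_red but grey or pink is not meant.

How it is judged:
On the way:
1. the three tubs stand in the row, one on each outline, let go, with the press frame still up (((horizontal distance between tub_red and place_left below 0.012 m and angle between the x axis of tub_red and the x axis of place_left, either way round below 0.12 rad) or (horizontal distance between tub_yellow and place_left below 0.012 m and angle between the x axis of tub_yellow and the x axis of place_left, either way round below 0.12 rad) or (horizontal distance between tub_green and place_left below 0.012 m and angle between the x axis of tub_green and the x axis of place_left, either way round below 0.12 rad)) and ((horizontal distance between tub_red and place_middle below 0.012 m and angle between the x axis of tub_red and the x axis of place_middle, either way round below 0.12 rad) or (horizontal distance between tub_yellow and place_middle below 0.012 m and angle between the x axis of tub_yellow and the x axis of place_middle, either way round below 0.12 rad) or (horizontal distance between tub_green and place_middle below 0.012 m and angle between the x axis of tub_green and the x axis of place_middle, either way round below 0.12 rad)) and ((horizontal distance between tub_red and place_right below 0.012 m and angle between the x axis of tub_red and the x axis of place_right, either way round below 0.12 rad) or (horizontal distance between tub_yellow and place_right below 0.012 m and angle between the x axis of tub_yellow and the x axis of place_right, either way round below 0.12 rad) or (horizontal distance between tub_green and place_right below 0.012 m and angle between the x axis of tub_green and the x axis of place_right, either way round below 0.12 rad)) and angle between each of tub_red, tub_yellow, tub_green's own z axis and vertical below 0.1 rad and value of joint press_frame below 0.2 rad and contact force between the fingers and tub_red below 0.2 N and contact force between the fingers and tub_yellow below 0.2 N and contact force between the fingers and tub_green below 0.2 N and linear speed of each of tub_red, tub_yellow, tub_green below 0.02 m/s), for 0.2 s.
At the end, for the whole second after the job is handed in: Fingers hold the press frame still within 0.03 rad of fully down, pushing over 3 N; the pads (over 1.5 N each) press every lid in 3 mm or more; each outline has an upright tub centred within 12 mm and square within 0.12 rad; fingers touch no tub (((horizontal distance between tub_red and place_left below 0.012 m and angle between the x axis of tub_red and the x axis of place_left, either way round below 0.12 rad) or (horizontal distance between tub_yellow and place_left below 0.012 m and angle between the x axis of tub_yellow and the x axis of place_left, either way round below 0.12 rad) or (horizontal distance between tub_green and place_left below 0.012 m and angle between the x axis of tub_green and the x axis of place_left, either way round below 0.12 rad)) and ((horizontal distance between tub_red and place_middle below 0.012 m and angle between the x axis of tub_red and the x axis of place_middle, either way round below 0.12 rad) or (horizontal distance between tub_yellow and place_middle below 0.012 m and angle between the x axis of tub_yellow and the x axis of place_middle, either way round below 0.12 rad) or (horizontal distance between tub_green and place_middle below 0.012 m and angle between the x axis of tub_green and the x axis of place_middle, either way round below 0.12 rad)) and ((horizontal distance between tub_red and place_right below 0.012 m and angle between the x axis of tub_red and the x axis of place_right, either way round below 0.12 rad) or (horizontal distance between tub_yellow and place_right below 0.012 m and angle between the x axis of tub_yellow and the x axis of place_right, either way round below 0.12 rad) or (horizontal distance between tub_green and place_right below 0.012 m and angle between the x axis of tub_green and the x axis of place_right, either way round below 0.12 rad)) and angle between each of tub_red, tub_yellow, tub_green's own z axis and vertical below 0.1 rad and value of joint press_frame above 1.27 rad and velocity of joint press_frame between -0.05 and 0.05 rad/s and contact force between the fingers and press_frame above 3 N and value of joint each of lid_red, lid_yellow, lid_green above 0.003 m and contact force between each of tub_red, tub_yellow, tub_green and press_frame above 1.5 N and contact force between the fingers and tub_red below 0.5 N and contact force between the fingers and tub_yellow below 0.5 N and contact force between the fingers and tub_green below 0.5 N); the arm keeps its last pose, push and grip.
It fails at once if the meat tray is shifted more than 30 mm (distance of meat_tray from where it was at the start of the episode above 0.03 m).
It fails at once if the sanitiser bottle is shifted more than 30 mm (distance of sanitiser_bottle from where it was at the start of the episode above 0.03 m).
It fails at once if the spare lids is shifted more than 30 mm (distance of spare_lids from where it was at the start of the episode above 0.03 m).
It fails at once if a tub is tipped (angle between any of tub_red, tub_yellow, tub_green's own z axis and vertical above 0.5 rad).
It also fails if it takes over 64 s, if anything falls off the work surface, if the arm or the gripper's body presses on something with over 40 N, if the wrist force passes 120 N, or if a joint passes its speed limit or range.

### The arm

A 6-joint arm with a two-finger parallel gripper is mounted at the origin on the work surface. World frame = base frame: x ahead of the robot, y to its left, z up, the work surface at z = 0. Lengths are in m, angles in rad, forces in N, time in s.
With the tool pointing down it reaches from about 0.25 to 0.8 m from the base axis. Payload 3.9 kg.
Tool frame: the origin (TCP) lies midway between the tips of the shut fingers; the grasp point (between the pads) lies 19 mm behind it (arm.grip_point_offset is the distance from the TCP to the grasp point, in m); z points along the fingers, y is the direction in which the jaws open and shut (so a half turn about z gives the same grasp; the last joint's range is limited). The gripper opens to 85 mm and grips with 20 to 120 N. Pads are 22 mm wide; open, the fingers measure 114 mm over their backs; the gripper's body (76 mm by 85 mm) begins 54 mm behind the grasp point. The pads swing forward as they close: fully open they stand 13 mm farther back than shut.
Start: joints at [-1.262, 0.26, -0.138, 1.173, 0, 1.571], TCP at [0.16, -0.5, 0.2] pointing down, gripper open.
Joint ranges: [-2.78, 2.78], [-0.83, 1.72], [-1.28, 1.37], [-1.9, 2.12], [-1.57, 1.48], [-3.14, 3.14]. Speed limits (rad/s): [2.57, 2.57, 3.14, 3.14, 3.14, 3.14].

### API

Orientations are given as a 3x3 rotation matrix whose columns are the frame's x, y, z axes.
In Python, from plant import arm gives the robot as it stands.
- The arm moves only by the shell command python3 -m handwheel 'ROWS'. ROWS is JSON, a list of rows, each an object of numbers: "hand": the closure in counts, from 0 (fully open) to 255 (shut); "x", "y", "z": the shift along the world's x, y, z in m; "turn": the turn about the world's z in degrees. A call has 1 to 8 rows; each row shifts and turns the commanded pose from where the row before left it; what a row does not reach is not made up. A row lasts 1/8 s, in which the tool goes at most 62.5 mm and 10.7 degrees, less where a joint would pass 70% of its speed; a pose out of reach is approached as far as the arm can. A call with a gripper value outside its range is refused whole. The fingers move at their own pace and stop on an object; the grip force is fixed at half the most. Time passes only in rows, so rows that do not move let the fingers close. It gives the time, the measured TCP pose, the force and the opening at its end, in the units of the state.
- arm.sense(): the state, without advancing time (a new reading comes with each control period).
- arm.read_camera(name): name is "side" or "top"; returns a dict with "image" (420x560x3 uint8, blue, green, red), "mtx" (3x3 intrinsics, pixels), "dist" ([k1, k2, p1, p2, k3] as OpenCV has them; the pictures are not rectified), "camera_from_world" (4x4, takes a point from world to camera coordinates). Camera axes: x right, y down, z forward; pixel columns grow to the right and rows downward; lengths in m; the calibration is good to about 2 mm. A picture is of the moment at which its call begins. There is no depth.
- arm.sign_off(): hands the job in, once; it reports no verdict.
The state is a dict: "t": time; "q": joint angles; "qd": joint speeds; "tau": joint torques, N m; "position": TCP position; "ee_rot": TCP orientation; "force": force on the tool from outside, world axes, zero at the start; "ft_torque": the same for the moment, N m; "finger_gap": opening from 0.0 (shut) to 1.0 (fully open).
Only numpy, scipy, OpenCV 4.12 (cv2) and the standard library are available. Lean on these libraries where they do the work, as an engineer would, in place of code of your own. Each camera call takes 0.05 s, during which the arm holds its last target. There are 200 camera calls.

## Working session

There is one attempt and no reset: what is moved stays moved. The work goes in short steps, Python scripts to look and compute and a shell command to move; the robot and the scene stay as the last step left them, time stands still between calls to the robot, and variables do not carry over. Pictures are saved under pics/ and viewed, about 8 in all and at most 12, crops included, and the job is handed in when it is done.

```bash
ls; mkdir -p pics; python3 - <<'E'
from plant import arm
import cv2
for n in("top","side"):
    d=arm.read_camera(n); cv2.imwrite(f"pics/{n}0.png",d["image"]); print(n,d["mtx"].tolist(),d["dist"],d["camera_from_world"].round(3).tolist())
s=arm.sense(); print(s["t"],s["position"],s["ee_rot"],s["finger_gap"],arm.grip_point_offset)
E
```

```text
pics
top [[474.08849664866176, 0.0, 285.54121050467535], [0.0, 474.08849664866176, 210.6687132674733], [0.0, 0.0, 1.0]] [-0.01842204  0.          0.          0.          0.        ] [[-0.004, -1.0, -0.009, 0.022], [-0.99, 0.005, -0.144, 0.486], [0.144, 0.008, -0.99, 1.652], [0.0, 0.0, 0.0, 1.0]]
side [[529.7734029419614, 0.0, 289.08137539281586], [0.0, 529.7734029419614, 215.7791488138265], [0.0, 0.0, 1.0]] [-0.13020541  0.          0.          0.          0.        ] [[0.991, -0.132, -0.006, -0.482], [-0.087, -0.612, -0.786, 0.203], [0.1, 0.78, -0.618, 1.917], [0.0, 0.0, 0.0, 1.0]]
0.1 [ 0.15933201 -0.49953515  0.19914667] [[ 9.52714726e-01  3.03865670e-01 -5.52237635e-04]
 [ 3.03866171e-01 -9.52713238e-01  1.68413165e-03]
 [-1.43743137e-05 -1.77230336e-03 -9.99998429e-01]] 0.9986516788375255 0.0187
```

View pics/top0.png

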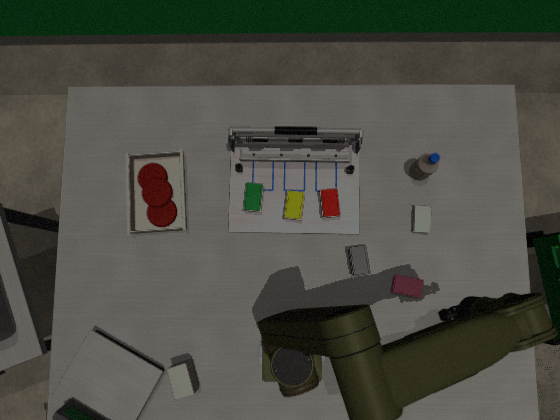

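View pics/side0.png

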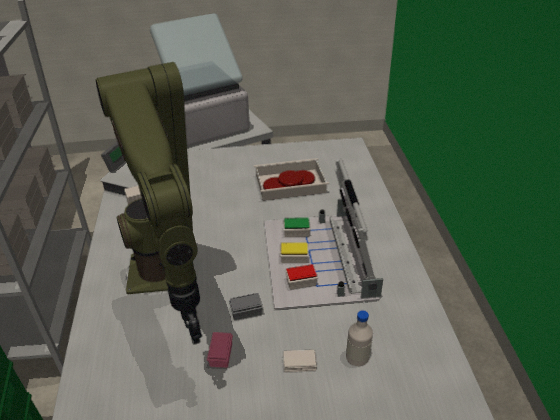

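Top view: green lid (253,197), yellow (294,206), red (330,203) stand on the bed in front of the three outlines. The pink (407,286) and grey (358,260) lookalikes lie off the bed on the table and aren't meant. The raised handle's black sleeve is at about (296,130).

```bash
cat > h.py <<'E'
from plant import arm
import cv2, numpy as np
def cast(d,px,z):
    u=cv2.undistortPoints(np.float64(px).reshape(-1,1,2),d["mtx"],d["dist"]).reshape(-1,2)
    T=d["camera_from_world"];R=T[:3,:3];c=-R.T@T[:3,3]
    r=np.c_[u,np.ones(len(u))]@R
    return (c+r*((z-c[2])/r[:,2])[:,None])[:,:2]
HUE={"red":((0,8),(172,180)),"yellow":((22,36),),"green":((50,85),)}
def lids(d,box,zl=0.066):
    """lid centre and long-axis angle on world plane, box=x0,y0,x1,y1 (cols/rows)"""
    x0,y0,x1,y1=box;h=cv2.cvtColor(d["image"],cv2.COLOR_BGR2HSV);out={}
    for k,rs in HUE.items():
        m=sum(cv2.inRange(h,(a,110,60),(b,255,255)) for a,b in rs)
        w=np.zeros_like(m);w[y0:y1,x0:x1]=m[y0:y1,x0:x1]
        cs,_=cv2.findContours(w,0,2)
        if not cs: continue
        c=max(cs,key=cv2.contourArea)
        p=cast(d,c,zl)
        (cx,cy),(a,b),t=cv2.minAreaRect(np.float32(p*1000))
        if a<b:t+=90
        t=(t+90)%180-90
        out[k]=(round(cx/1000,4),round(cy/1000,4),round(max(a,b)),round(min(a,b)),round(t,1),cv2.contourArea(c))
    return out
E
python3 - <<'E'
from h import *
d=arm.read_camera("top");s=arm.read_camera("side")
print(lids(d,(225,150,365,240)));print(lids(s,(260,205,345,300)))
for dd,b,n in((d,(225,150,365,240),"t"),(s,(255,205,400,310),"s")):
    im=dd["image"];h=cv2.cvtColor(im,cv2.COLOR_BGR2HSV);m=cv2.inRange(h,(100,90,50),(130,255,255))
    x0,y0,x1,y1=b;w=np.zeros_like(m);w[y0:y1,x0:x1]=m[y0:y1,x0:x1]
    N,L,st,ce=cv2.connectedComponentsWithStats(w)
    for i in range(1,N):
        if st[i,4]>8:
            ys,xs=np.nonzero(L==i);p=cast(dd,np.c_[xs,ys].astype(float),.014)
            v=cv2.fitLine(np.float32(p),2,0,.01,.01).ravel()
            print(n,st[i],p.min(0).round(3),p.max(0).round(3),v.round(3))
    # bed
bed=cv2.inRange(cv2.cvtColor(d["image"],cv2.COLOR_BGR2HSV),(0,0,150),(180,40,255))
for px in((229,234),(359,234)): print(cast(d,[px],.014))
c=d["image"][115:245,215:375];cv2.imwrite("pics/c1.png",cv2.resize(c,None,fx=4.8,fy=4.5,interpolation=2))
E
```

```text
{'red': (0.511, -0.1349, 96, 58, 4.5, 406.0), 'yellow': (0.5038, -0.0089, 96, 58, -7.7, 408.0), 'green': (0.5335, 0.1352, 94, 57, -6.5, 383.0)}
{'red': (0.5097, -0.141, 95, 62, 5.2, 312.5), 'yellow': (0.5023, -0.0176, 95, 60, -8.0, 270.5), 'green': (0.5327, 0.129, 89, 55, -8.0, 195.0)}
t [252 161   2  22  32] [0.595 0.139] [0.673 0.143] [ 1.    -0.027  0.629  0.14 ]
t [264 161  10  30  64] [0.565 0.066] [0.673 0.098] [ 0.986 -0.166  0.601  0.072]
t [284 162   3  29  36] [0.565 0.019] [0.669 0.026] [ 1.    -0.007  0.62   0.025]
t [292 162  14  29  45] [ 0.564 -0.051] [ 0.668 -0.003] [ 0.976 -0.217  0.606 -0.041]
t [315 162   3  30  52] [ 0.56  -0.094] [ 0.668 -0.086] [ 1.    -0.01   0.611 -0.089]
t [335 162   2  26  41] [ 0.575 -0.165] [ 0.668 -0.159] [ 1.    -0.024  0.619 -0.162]
s [315 249  10   1  10] [0.588 0.021] [0.622 0.026] [ 0.99  -0.14   0.605  0.024]
s [309 250   9  14  23] [ 0.56 -0.05] [0.582 0.024] [ 0.088 -0.996  0.566 -0.016]
s [332 261   9   1   9] [ 0.639 -0.052] [ 0.668 -0.048] [ 0.99  -0.142  0.653 -0.05 ]
s [320 262  10   1  10] [ 0.594 -0.051] [ 0.627 -0.047] [ 0.99  -0.141  0.61  -0.049]
s [333 269  10   1  10] [ 0.634 -0.094] [ 0.666 -0.09 ] [ 0.99  -0.142  0.65  -0.092]
s [322 270  10   1  10] [ 0.594 -0.094] [ 0.626 -0.089] [ 0.99  -0.141  0.61  -0.091]
s [316 284  22   3  23] [ 0.56  -0.167] [ 0.633 -0.16 ] [ 0.999 -0.038  0.595 -0.164]
[[0.40544584 0.22346404]]
[[ 0.40340002 -0.24172104]]
```

View pics/c1.png

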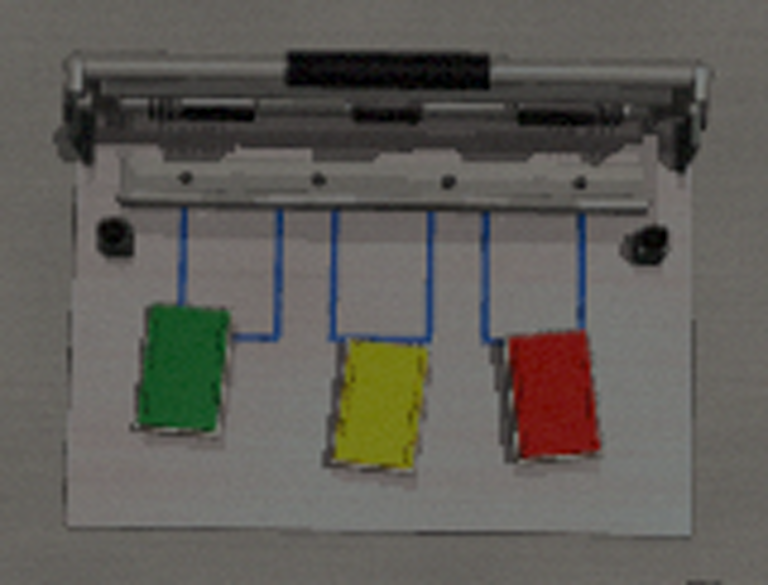

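The crop confirms the three coloured lids on the bed, with the six blue outline lines clear and both press and tub poses measured. The targets are about (0.617, 0.1035 / -0.0115 / -0.1265), press yaw about -0.5°. Starting with red, gripping 20 mm towards the robot from its centre.

```bash
python3 -m handwheel '[{"x":0.0415,"y":0.0454,"turn":-3.3,"hand":0},{"x":0.0415,"y":0.0454,"turn":-3.3},{"x":0.0415,"y":0.0454,"turn":-3.3},{"x":0.0415,"y":0.0454,"turn":-3.3},{"x":0.0415,"y":0.0454},{"x":0.0415,"y":0.0454},{"x":0.0415,"y":0.0454,"z":-0.02},{"x":0.0415,"y":0.0454,"z":-0.04}]'; python3 -m handwheel '[{"x":0},{"x":0}]'
```

```text
$[0]: bad value
$[0]: bad value
```

```bash
python3 -m handwheel '[{"hand":0,"x":0.0415,"y":0.0454,"z":0,"turn":-3.3},{"hand":0,"x":0.0415,"y":0.0454,"z":0,"turn":-3.3},{"hand":0,"x":0.0415,"y":0.0454,"z":0,"turn":-3.3},{"hand":0,"x":0.0415,"y":0.0454,"z":0,"turn":-3.3},{"hand":0,"x":0.0415,"y":0.0454,"z":0,"turn":0},{"hand":0,"x":0.0415,"y":0.0454,"z":0,"turn":0},{"hand":0,"x":0.0415,"y":0.0454,"z":-0.02,"turn":0},{"hand":0,"x":0.0415,"y":0.0454,"z":-0.03,"turn":0}]'; python3 -m handwheel '[{"hand":0,"x":0,"y":0,"z":0,"turn":0},{"hand":0,"x":0,"y":0,"z":0,"turn":0}]'
```

```text
t: 1.2
position: [0.4887, -0.141, 0.1534]
ee_rot: [[0.997, 0.079, 0.003], [0.079, -0.997, -0.001], [0.003, 0.001, -1.0]]
force: [0.7, -0.7, 0.0]
finger_gap: 1.0
t: 1.45
position: [0.486, -0.1424, 0.153]
ee_rot: [[0.997, 0.079, -0.001], [0.079, -0.997, -0.0], [-0.001, 0.0, -1.0]]
force: [-0.6, -0.9, -0.9]
finger_gap: 1.001
```

```bash
python3 -m handwheel '[{"hand":0,"x":0.005,"y":0.006,"z":-0.04,"turn":0},{"hand":0,"x":0,"y":0,"z":-0.04,"turn":0},{"hand":0,"x":0,"y":0,"z":-0.03,"turn":0},{"hand":0,"x":0,"y":0,"z":-0.022,"turn":0},{"hand":0,"x":0,"y":0,"z":0,"turn":0},{"hand":150,"x":0,"y":0,"z":0,"turn":0},{"hand":150,"x":0,"y":0,"z":0,"turn":0},{"hand":150,"x":0,"y":0,"z":0,"turn":0}]'; python3 -m handwheel '[{"hand":150,"x":0,"y":0,"z":0,"turn":0},{"hand":150,"x":0,"y":0,"z":0,"turn":0}]'
```

```text
t: 2.45
position: [0.4926, -0.1375, 0.0224]
ee_rot: [[0.997, 0.078, 0.002], [0.078, -0.997, -0.002], [0.002, 0.002, -1.0]]
force: [-0.9, -3.0, 1.6]
finger_gap: 0.653
t: 2.7
position: [0.4926, -0.137, 0.0217]
ee_rot: [[0.997, 0.078, 0.002], [0.078, -0.997, -0.001], [0.002, 0.001, -1.0]]
force: [0.2, -3.6, 2.6]
finger_gap: 0.656
```

```bash
python3 -m handwheel '[{"hand":150,"x":0.018,"y":0.0025,"z":0,"turn":-1},{"hand":150,"x":0.018,"y":0.002,"z":0,"turn":-1},{"hand":150,"x":0.018,"y":0.002,"z":0,"turn":-1},{"hand":150,"x":0.018,"y":0.002,"z":0,"turn":-1},{"hand":150,"x":0.018,"y":0.002,"z":0,"turn":-1},{"hand":150,"x":0.009,"y":0,"z":0,"turn":0},{"hand":150,"x":0.005,"y":0,"z":0,"turn":0},{"hand":150,"x":0,"y":0,"z":0,"turn":0}]'; python3 -m handwheel '[{"hand":150,"x":0.002,"y":0,"z":0,"turn":0},{"hand":150,"x":0,"y":0,"z":0,"turn":0}]'
```

```text
t: 3.7
position: [0.595, -0.1253, 0.0209]
ee_rot: [[1.0, -0.008, -0.001], [-0.008, -1.0, 0.001], [-0.001, -0.001, -1.0]]
force: [-2.7, 1.6, 3.9]
finger_gap: 0.652
t: 3.95
position: [0.5972, -0.1257, 0.0211]
ee_rot: [[1.0, -0.009, -0.0], [-0.009, -1.0, 0.0], [-0.0, -0.0, -1.0]]
force: [-3.7, 0.3, 4.0]
finger_gap: 0.65
```

```bash
python3 -m handwheel '[{"hand":150,"x":0.002,"y":0,"z":0,"turn":0},{"hand":150,"x":0,"y":0,"z":0,"turn":0}]';python3 -m handwheel '[{"hand":150,"x":0.002,"y":0,"z":0,"turn":0},{"hand":150,"x":0,"y":0,"z":0,"turn":0}]'
```

```text
t: 4.2
position: [0.5974, -0.1257, 0.0207]
ee_rot: [[1.0, -0.009, -0.004], [-0.009, -1.0, 0.001], [-0.004, -0.001, -1.0]]
force: [-6.1, 0.9, 4.4]
finger_gap: 0.659
t: 4.45
position: [0.5973, -0.1257, 0.0207]
ee_rot: [[1.0, -0.009, -0.007], [-0.009, -1.0, 0.001], [-0.007, -0.0, -1.0]]
force: [-9.9, -0.0, 8.6]
finger_gap: 0.651
```

```bash
python3 -m handwheel '[{"hand":150,"x":-0.0045,"y":0,"z":0,"turn":0},{"hand":0,"x":0,"y":0,"z":0,"turn":0},{"hand":0,"x":0,"y":0,"z":0,"turn":0},{"hand":0,"x":0,"y":0,"z":0,"turn":0},{"hand":0,"x":0,"y":0,"z":0.03,"turn":0},{"hand":0,"x":0,"y":0,"z":0.04,"turn":0},{"hand":0,"x":-0.02,"y":0.02,"z":0.04,"turn":0},{"hand":0,"x":-0.05,"y":0.05,"z":0,"turn":-3.6}]';python3 -m handwheel '[{"hand":0,"x":-0.043,"y":0.05,"z":0,"turn":-3.6},{"hand":0,"x":0,"y":0,"z":0,"turn":0},{"hand":0,"x":0,"y":0,"z":0,"turn":0}]'
python3 - <<'E'
from h import *
d=arm.read_camera("side");print(lids(d,(260,205,375,300)))
E
```

```text
t: 5.45
position: [0.5379, -0.0626, 0.1348]
ee_rot: [[0.997, -0.076, 0.011], [-0.076, -0.997, -0.001], [0.011, 0.0, -1.0]]
force: [0.2, 1.6, -0.7]
finger_gap: 0.997
t: 5.82
position: [0.4906, -0.0405, 0.1316]
ee_rot: [[0.995, -0.097, 0.004], [-0.097, -0.995, 0.022], [0.002, -0.023, -1.0]]
force: [0.5, -0.5, -0.9]
finger_gap: 1.003
{'red': (0.6145, -0.1303, 95, 63, 0.1, 303.0), 'yellow': (0.5023, -0.0176, 95, 60, -8.0, 271.0), 'green': (0.5537, 0.1261, 55, 46, 81.8, 99.5)}
```

```bash
python3 -m handwheel '[{"hand":0,"x":0,"y":0,"z":0,"turn":0},{"hand":0,"x":0,"y":0,"z":0,"turn":0}]'
python3 -c "
from plant import arm
s=arm.sense();print(s['q'].round(3),s['qd'].round(3),s['position'])"
```

```text
t: 6.12
position: [0.4904, -0.0406, 0.131]
ee_rot: [[0.995, -0.098, 0.002], [-0.098, -0.995, 0.023], [-0.0, -0.023, -1.0]]
force: [-0.6, -0.6, -0.7]
finger_gap: 1.002
[-0.099  0.246 -0.345  0.98   0.023  3.141] [ 0.001 -0.004 -0.009  0.001  0.002 -0.   ] [ 0.49036248 -0.04063577  0.13102764]
```

Joint 6 hit its range limit, so I make the half-turn, which gives the same grasp.

```bash
python3 -m handwheel '[{"hand":0,"x":0,"y":0.004,"z":0,"turn":10.4},{"hand":0,"x":0,"y":0.004,"z":0,"turn":10.4},{"hand":0,"x":0,"y":0.004,"z":0,"turn":10.4},{"hand":0,"x":0,"y":0.004,"z":0,"turn":10.4},{"hand":0,"x":0,"y":0.004,"z":0,"turn":10.4},{"hand":0,"x":0,"y":0.004,"z":0,"turn":10.4},{"hand":0,"x":0,"y":0.004,"z":0,"turn":10.4},{"hand":0,"x":0,"y":0.004,"z":0,"turn":10.4}]'
python3 -m handwheel '[{"hand":0,"x":0,"y":0,"z":0,"turn":10.4},{"hand":0,"x":0,"y":0,"z":0,"turn":10.4},{"hand":0,"x":0,"y":0,"z":0,"turn":10.4},{"hand":0,"x":0,"y":0,"z":0,"turn":10.4},{"hand":0,"x":0,"y":0,"z":0,"turn":10.4},{"hand":0,"x":0,"y":0,"z":0,"turn":10.4},{"hand":0,"x":0,"y":0,"z":0,"turn":10.4},{"hand":0,"x":0,"y":0,"z":0,"turn":10.4}]'
python3 -m handwheel '[{"hand":0,"x":0,"y":0,"z":0,"turn":10.4},{"hand":0,"x":0,"y":0,"z":0,"turn":0},{"hand":0,"x":0,"y":0,"z":0,"turn":0}]'
```

```text
t: 7.12
position: [0.49, -0.0083, 0.131]
ee_rot: [[0.209, 0.978, -0.023], [0.978, -0.209, 0.004], [-0.0, -0.023, -1.0]]
force: [-0.8, 0.3, -0.8]
finger_gap: 1.004
t: 8.12
position: [0.49, -0.0084, 0.131]
ee_rot: [[-0.946, 0.323, -0.007], [0.323, 0.946, -0.022], [-0.0, -0.023, -1.0]]
force: [0.6, 0.5, 0.0]
finger_gap: 1.0
t: 8.5
position: [0.4897, -0.0084, 0.1311]
ee_rot: [[-0.988, 0.155, -0.003], [0.155, 0.988, -0.023], [-0.0, -0.023, -1.0]]
force: [0.0, 0.0, 0.1]
finger_gap: 1.0
```

```bash
python3 -m handwheel '[{"hand":0,"x":-0.006,"y":0.002,"z":-0.03,"turn":1.2},{"hand":0,"x":0,"y":0,"z":-0.04,"turn":0},{"hand":0,"x":0,"y":0,"z":-0.025,"turn":0},{"hand":0,"x":0,"y":0,"z":-0.015,"turn":0},{"hand":0,"x":0,"y":0,"z":0,"turn":0},{"hand":150,"x":0,"y":0,"z":0,"turn":0},{"hand":150,"x":0,"y":0,"z":0,"turn":0},{"hand":150,"x":0,"y":0,"z":0,"turn":0}]'; python3 -m handwheel '[{"hand":150,"x":0,"y":0,"z":0,"turn":0},{"hand":150,"x":0,"y":0,"z":0,"turn":0}]'
```

```text
t: 9.5
position: [0.4844, -0.0067, 0.0221]
ee_rot: [[-0.991, 0.133, -0.001], [0.132, 0.991, -0.024], [-0.002, -0.023, -1.0]]
force: [-0.3, -1.3, 2.1]
finger_gap: 0.651
t: 9.75
position: [0.4844, -0.0067, 0.0217]
ee_rot: [[-0.991, 0.132, -0.001], [0.132, 0.991, -0.024], [-0.002, -0.023, -1.0]]
force: [0.3, -3.3, 2.6]
finger_gap: 0.653
```

```bash
python3 -m handwheel '[{"hand":150,"x":0.018,"y":-0.001,"z":0,"turn":1.4},{"hand":150,"x":0.018,"y":-0.001,"z":0,"turn":1.4},{"hand":150,"x":0.018,"y":-0.001,"z":0,"turn":1.4},{"hand":150,"x":0.018,"y":-0.001,"z":0,"turn":1.4},{"hand":150,"x":0.018,"y":-0.001,"z":0,"turn":1.4},{"hand":150,"x":0.012,"y":0,"z":0,"turn":0},{"hand":150,"x":0.006,"y":0,"z":0,"turn":0},{"hand":150,"x":0,"y":0,"z":0,"turn":0}]'; python3 -m handwheel '[{"hand":150,"x":0.003,"y":0,"z":0,"turn":0},{"hand":150,"x":0.002,"y":0,"z":0,"turn":0},{"hand":150,"x":0,"y":0,"z":0,"turn":0}]'
```

```text
t: 10.75
position: [0.5891, -0.0105, 0.0212]
ee_rot: [[-1.0, 0.01, -0.004], [0.01, 1.0, -0.021], [0.004, -0.021, -1.0]]
force: [-4.7, -0.5, 7.6]
finger_gap: 0.658
t: 11.12
position: [0.5929, -0.0105, 0.0213]
ee_rot: [[-1.0, 0.01, -0.006], [0.01, 1.0, -0.021], [0.006, -0.021, -1.0]]
force: [-7.8, 0.3, 9.6]
finger_gap: 0.656
```

```bash
python3 -m handwheel '[{"hand":150,"x":0.003,"y":0,"z":0.001,"turn":0},{"hand":150,"x":0,"y":0,"z":0,"turn":0},{"hand":150,"x":0,"y":0,"z":0,"turn":0}]'; python3 -m handwheel '[{"hand":150,"x":0.002,"y":0,"z":0,"turn":0},{"hand":150,"x":0,"y":0,"z":0,"turn":0}]'
```

```text
t: 11.5
position: [0.5985, -0.0108, 0.0218]
ee_rot: [[-1.0, 0.01, -0.002], [0.01, 1.0, -0.022], [0.001, -0.022, -1.0]]
force: [-4.1, 0.3, 2.6]
finger_gap: 0.653
t: 11.75
position: [0.5986, -0.0109, 0.0214]
ee_rot: [[-1.0, 0.01, -0.005], [0.01, 1.0, -0.022], [0.005, -0.022, -1.0]]
force: [-7.0, 1.6, 3.7]
finger_gap: 0.652
```

```bash
python3 -m handwheel '[{"hand":150,"x":-0.002,"y":0,"z":0,"turn":0},{"hand":0,"x":0,"y":0,"z":0,"turn":0},{"hand":0,"x":0,"y":0,"z":0,"turn":0},{"hand":0,"x":0,"y":0,"z":0,"turn":0},{"hand":0,"x":0,"y":0,"z":0.03,"turn":0},{"hand":0,"x":0,"y":0,"z":0.04,"turn":0},{"hand":0,"x":-0.02,"y":0.03,"z":0.04,"turn":0},{"hand":0,"x":-0.03,"y":0.05,"z":0,"turn":-3}]';python3 -m handwheel '[{"hand":0,"x":-0.03,"y":0.05,"z":0,"turn":-3},{"hand":0,"x":-0.003,"y":0.018,"z":0,"turn":0},{"hand":0,"x":0,"y":0,"z":0,"turn":0},{"hand":0,"x":0,"y":0,"z":0,"turn":0}]'
python3 - <<'E'
from h import *
d=arm.read_camera("side");print(lids(d,(260,205,375,300)))
E
```

```text
t: 12.75
position: [0.5536, 0.069, 0.136]
ee_rot: [[-0.998, 0.067, 0.008], [0.067, 0.998, -0.022], [-0.01, -0.021, -1.0]]
force: [0.1, 0.8, -0.7]
finger_gap: 1.0
t: 13.25
position: [0.5175, 0.1359, 0.1321]
ee_rot: [[-0.993, 0.115, -0.002], [0.115, 0.993, -0.023], [-0.001, -0.023, -1.0]]
force: [0.3, -0.5, 0.5]
finger_gap: 0.998
{'red': (0.6145, -0.1301, 95, 63, 0.1, 307.0), 'yellow': (0.617, -0.015, 95, 63, -1.6, 264.5), 'green': (0.5308, 0.1293, 92, 55, -8.0, 194.0)}
```

```bash
python3 -m handwheel '[{"hand":0,"x":-0.003,"y":0.001,"z":-0.03,"turn":0},{"hand":0,"x":0,"y":0,"z":-0.04,"turn":0},{"hand":0,"x":0,"y":0,"z":-0.025,"turn":0},{"hand":0,"x":0,"y":0,"z":-0.016,"turn":0},{"hand":0,"x":0,"y":0,"z":0,"turn":0},{"hand":150,"x":0,"y":0,"z":0,"turn":0},{"hand":150,"x":0,"y":0,"z":0,"turn":0},{"hand":150,"x":0,"y":0,"z":0,"turn":0}]'; python3 -m handwheel '[{"hand":150,"x":0,"y":0,"z":0,"turn":0},{"hand":150,"x":0,"y":0,"z":0,"turn":0}]'
```

```text
t: 14.3
position: [0.5146, 0.1373, 0.0222]
ee_rot: [[-0.993, 0.115, 0.0], [0.115, 0.993, -0.023], [-0.003, -0.023, -1.0]]
force: [0.2, -2.3, 1.5]
finger_gap: 0.652
t: 14.55
position: [0.5144, 0.1377, 0.0217]
ee_rot: [[-0.993, 0.115, -0.0], [0.115, 0.993, -0.023], [-0.002, -0.023, -1.0]]
force: [1.1, -1.0, 2.9]
finger_gap: 0.654
```

```bash
python3 -m handwheel '[{"hand":150,"x":0.014,"y":-0.007,"z":0,"turn":1.2},{"hand":150,"x":0.014,"y":-0.007,"z":0,"turn":1.2},{"hand":150,"x":0.014,"y":-0.007,"z":0,"turn":1.2},{"hand":150,"x":0.014,"y":-0.007,"z":0,"turn":1.2},{"hand":150,"x":0.014,"y":-0.006,"z":0,"turn":1.2},{"hand":150,"x":0.008,"y":0,"z":0,"turn":0},{"hand":150,"x":0.005,"y":0,"z":0.0005,"turn":0},{"hand":150,"x":0.002,"y":0,"z":0,"turn":0}]'; python3 -m handwheel '[{"hand":150,"x":0.002,"y":0,"z":0,"turn":0},{"hand":150,"x":0,"y":0,"z":0,"turn":0}]'; python3 -m handwheel '[{"hand":150,"x":0.002,"y":0,"z":0,"turn":0},{"hand":150,"x":0,"y":0,"z":0,"turn":0}]'
```

```text
t: 15.55
position: [0.5977, 0.1042, 0.0214]
ee_rot: [[-1.0, 0.01, -0.002], [0.01, 1.0, -0.022], [0.001, -0.022, -1.0]]
force: [-2.4, 0.4, 2.8]
finger_gap: 0.658
t: 15.8
position: [0.6004, 0.104, 0.0216]
ee_rot: [[-1.0, 0.01, -0.0], [0.01, 1.0, -0.022], [-0.0, -0.022, -1.0]]
force: [-2.6, -0.5, 3.4]
finger_gap: 0.654
t: 16.05
position: [0.6016, 0.1039, 0.0214]
ee_rot: [[-1.0, 0.01, -0.002], [0.01, 1.0, -0.022], [0.001, -0.022, -1.0]]
force: [-4.5, 1.2, 2.2]
finger_gap: 0.653
```

```bash
python3 -m handwheel '[{"hand":150,"x":0.001,"y":0,"z":0,"turn":0},{"hand":150,"x":-0.002,"y":0,"z":0,"turn":0},{"hand":0,"x":0,"y":0,"z":0,"turn":0},{"hand":0,"x":0,"y":0,"z":0,"turn":0},{"hand":0,"x":0,"y":0,"z":0,"turn":0},{"hand":0,"x":0,"y":0,"z":0.03,"turn":0},{"hand":0,"x":0,"y":0,"z":0.04,"turn":0},{"hand":0,"x":-0.04,"y":0,"z":0.04,"turn":0}]';python3 -m handwheel '[{"hand":0,"x":-0.06,"y":0,"z":0,"turn":0},{"hand":0,"x":-0.06,"y":0,"z":0,"turn":0},{"hand":0,"x":-0.06,"y":0,"z":0,"turn":0},{"hand":0,"x":0,"y":0,"z":0,"turn":0},{"hand":0,"x":0,"y":0,"z":0,"turn":0}]'
python3 - <<'E'
from h import *
d=arm.read_camera("top");s=arm.read_camera("side")
print(lids(d,(225,150,365,240)));print(lids(s,(260,205,375,300)))
a=d["image"][100:250,210:380];b=s["image"][140:310,250:410]
cv2.imwrite("pics/c2.png",np.hstack([cv2.resize(a,(420,370)),cv2.resize(b,(375,370))]))
# handle sleeve
for n,dd,(x0,y0,x1,y1),z in(("top",d,(260,115,335,140),.292),("side",s,(335,155,385,240),.292)):
    g=cv2.cvtColor(dd["image"],6)[y0:y1,x0:x1]
    m=(g<35).astype(np.uint8);N,L,st,c=cv2.connectedComponentsWithStats(m)
    i=1+st[1:,4].argmax();print(n,st[i],c[i]+[x0,y0],cast(dd,[c[i]+[x0,y0]],z))
print(arm.sense()["position"],arm.sense()["q"].round(2))
E
```

```text
t: 17.05
position: [0.5643, 0.1038, 0.1327]
ee_rot: [[-1.0, 0.011, 0.004], [0.011, 1.0, -0.022], [-0.004, -0.022, -1.0]]
force: [-0.0, 1.0, 0.5]
finger_gap: 0.998
t: 17.68
position: [0.3828, 0.104, 0.1323]
ee_rot: [[-1.0, 0.01, 0.003], [0.01, 1.0, -0.022], [-0.003, -0.022, -1.0]]
force: [0.9, 1.1, 0.7]
finger_gap: 0.998
{'red': (0.6153, -0.1236, 94, 57, -0.3, 390.5), 'yellow': (0.6195, -0.0103, 94, 57, -0.3, 388.0), 'green': (0.622, 0.1063, 90, 57, -0.3, 370.5)}
{'red': (0.6143, -0.13, 95, 63, 1.0, 307.0), 'yellow': (0.6171, -0.0144, 95, 65, -1.4, 273.0), 'green': (0.6188, 0.101, 92, 61, -0.2, 205.0)}
top [ 14  12  43   8 327] [295.62996942 130.4617737 ] [[ 0.69870132 -0.01375377]]
side [ 10  25  12  25 145] [350.30344828 191.44137931] [[ 0.69759027 -0.00739253]]
[0.38377277 0.10417034 0.13226978] [ 0.28  0.09 -0.54  0.94 -0.02  0.3 ]
```

View pics/c2.png

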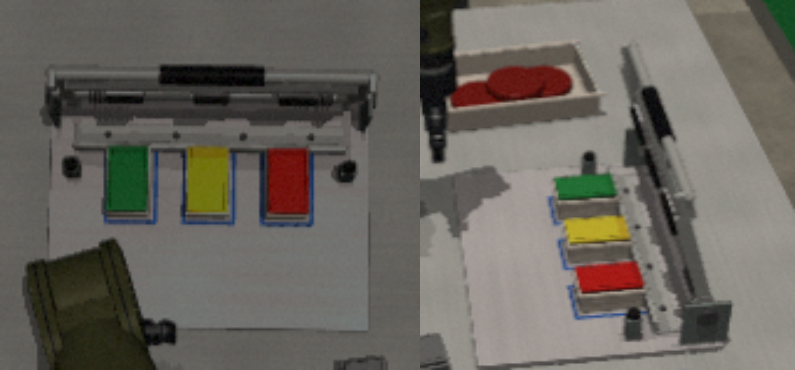

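All three tubs are squarely within their outlines against the stop, tested in both views, and let go. The sleeve is at about (0.698, -0.012, 0.292). Next: rise, turn the jaws across the bar, and move above it.

```bash
python3 -m handwheel '[{"hand":0,"x":0,"y":-0.014,"z":0.05,"turn":-10},{"hand":0,"x":0,"y":-0.014,"z":0.05,"turn":-10},{"hand":0,"x":0,"y":-0.014,"z":0.05,"turn":-10},{"hand":0,"x":0,"y":-0.014,"z":0.05,"turn":-10},{"hand":0,"x":0.03,"y":-0.015,"z":0.04,"turn":-10},{"hand":0,"x":0.04,"y":-0.015,"z":0,"turn":-10},{"hand":0,"x":0.04,"y":-0.015,"z":0,"turn":-10},{"hand":0,"x":0.04,"y":-0.015,"z":0,"turn":-10}]';python3 -m handwheel '[{"hand":0,"x":0.04,"y":0,"z":0,"turn":-10.4},{"hand":0,"x":0.04,"y":0,"z":0,"turn":0},{"hand":0,"x":0.04,"y":0,"z":0,"turn":0},{"hand":0,"x":0.04,"y":0,"z":0,"turn":0},{"hand":0,"x":0,"y":0,"z":0,"turn":0},{"hand":0,"x":0,"y":0,"z":0,"turn":0}]'
python3 - <<'E'
from h import *
s=arm.read_camera("side");cv2.imwrite("pics/c3.png",cv2.resize(s["image"][60:310,140:440],(720,600)));print(arm.sense()["q"].round(2))
E
```

```text
t: 18.77
position: [0.5346, -0.0134, 0.3716]
ee_rot: [[-0.157, 0.987, -0.021], [0.988, 0.157, -0.004], [-0.001, -0.021, -1.0]]
force: [0.2, 0.9, 0.4]
finger_gap: 0.998
t: 19.52
position: [0.6922, -0.0127, 0.3703]
ee_rot: [[0.018, 1.0, -0.024], [1.0, -0.018, -0.0], [-0.0, -0.024, -1.0]]
force: [-0.7, -0.3, -0.1]
finger_gap: 0.993
[-0.02  0.69  1.03  1.94 -0.    1.57]
```

View pics/c3.png

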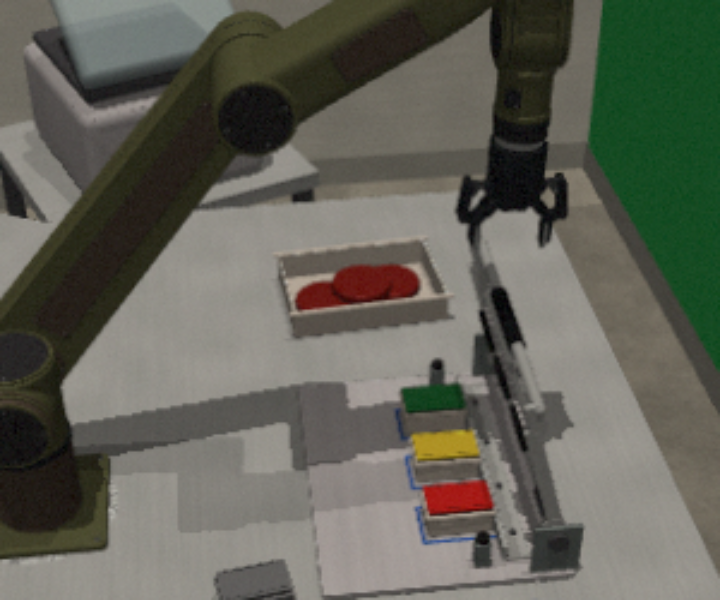

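Crop: the gripper is open above the sleeve (crop ~(510,320)), with the jaws fore and aft of the bar. Descend and grip.

```bash
python3 -m handwheel '[{"hand":0,"x":0.0055,"y":0,"z":-0.03,"turn":0},{"hand":0,"x":0,"y":0,"z":-0.03,"turn":0},{"hand":0,"x":0,"y":0,"z":-0.025,"turn":0},{"hand":0,"x":0,"y":0,"z":-0.013,"turn":0},{"hand":0,"x":0,"y":0,"z":0,"turn":0}]';python3 -m handwheel '[{"hand":230,"x":0,"y":0,"z":0,"turn":0},{"hand":230,"x":0,"y":0,"z":0,"turn":0},{"hand":230,"x":0,"y":0,"z":0,"turn":0},{"hand":230,"x":0,"y":0,"z":0,"turn":0},{"hand":230,"x":0,"y":0,"z":0,"turn":0},{"hand":230,"x":0,"y":0,"z":0,"turn":0}]'
python3 - <<'E'
import numpy as np
f=np.linspace(1.3885,.0907,17);x=-.221*np.cos(f);z=.221*np.sin(f)
print(np.c_[np.diff(x),np.diff(z)].round(4).tolist())
E
```

```text
t: 20.2
position: [0.6948, -0.0123, 0.2749]
ee_rot: [[0.017, 1.0, -0.023], [1.0, -0.017, -0.0], [-0.0, -0.023, -1.0]]
force: [-0.4, -0.3, 0.4]
finger_gap: 0.999
t: 20.95
position: [0.6973, -0.0123, 0.2737]
ee_rot: [[0.017, 1.0, -0.022], [1.0, -0.017, -0.0], [-0.0, -0.022, -1.0]]
force: [1.2, -0.5, 0.3]
finger_gap: 0.1
[[-0.0175, -0.004], [-0.0171, -0.0054], [-0.0166, -0.0067], [-0.016, -0.0081], [-0.0153, -0.0093], [-0.0145, -0.0105], [-0.0136, -0.0117], [-0.0126, -0.0127], [-0.0115, -0.0137], [-0.0104, -0.0146], [-0.0092, -0.0154], [-0.0079, -0.0161], [-0.0066, -0.0167], [-0.0052, -0.0172], [-0.0038, -0.0175], [-0.0023, -0.0178]]
```

The gap reached its command exactly, so the bar may be missed. I'll look.

```bash
python3 - <<'E'
from h import *
s=arm.read_camera("side");t=arm.read_camera("top")
a=cv2.resize(s["image"][100:260,290:410],(450,600));b=cv2.resize(t["image"][90:200,230:365],(350,285))
c=np.zeros((600,800,3),np.uint8);c[:,:450]=a;c[:285,450:]=b
cv2.imwrite("pics/c4.png",c)
E
```

```text
(no output)
```

View pics/c4.png

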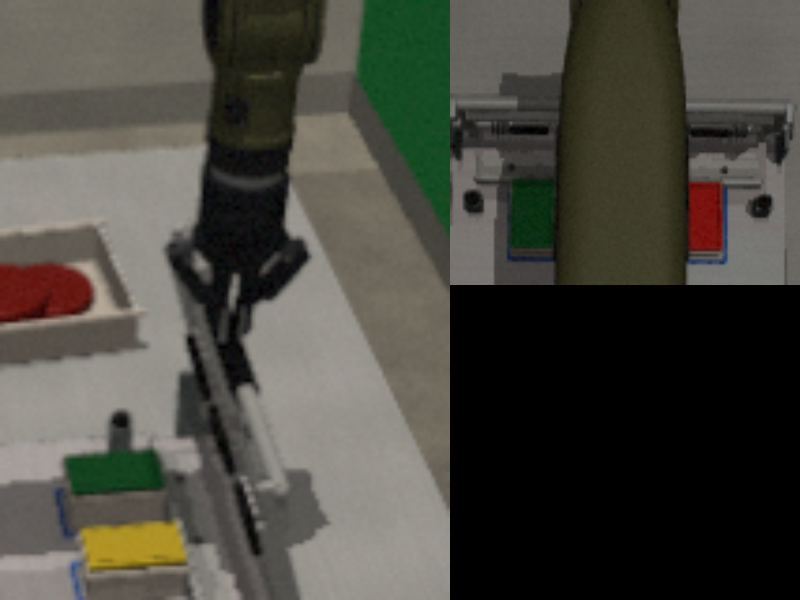

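```bash
python3 -m handwheel '[{"hand":255,"x":0,"y":0,"z":0,"turn":0},{"hand":255,"x":0,"y":0,"z":0,"turn":0},{"hand":255,"x":0,"y":0,"z":0,"turn":0},{"hand":255,"x":0,"y":0,"z":0,"turn":0}]'
```

```text
t: 21.55
position: [0.6969, -0.0123, 0.2736]
ee_rot: [[0.017, 1.0, -0.023], [1.0, -0.017, -0.0], [-0.0, -0.023, -1.0]]
force: [-0.6, -0.4, 0.6]
finger_gap: 0.002
```

```bash
python3 - <<'E'
from h import *
t=arm.read_camera("top");s=arm.read_camera("side")
P=[x["camera_from_world"][:3] for x in(t,s)]
pr=lambda d,p:cv2.projectPoints(np.float64([p]),cv2.Rodrigues(d["camera_from_world"][:3,:3])[0],d["camera_from_world"][:3,3],d["mtx"],d["dist"])[0].ravel().round(1)
def tri(a,b):
    u=[cv2.undistortPoints(np.float64([[q]]),d["mtx"],d["dist"]).reshape(2,1) for q,d in((a,t),(b,s))]
    X=cv2.triangulatePoints(P[0],P[1],u[0],u[1]).ravel();return (X[:3]/X[3]).round(4)
print("sleeve",tri((295.6,130.5),(350.3,191.4)),"right end",tri((362.5,130.5),(366,230.7)))
p=arm.sense()["position"];print("tcp side px",pr(s,p),"bar pred",pr(s,(.698,-.012,.292)))
im=s["image"][150:250,320:395];c=cv2.resize(im,(600,800)[:2][::1] and (450,600),interpolation=2)
c=cv2.convertScaleAbs(c,alpha=2.2)
q=((pr(s,p)-[320,150])*6).astype(int);cv2.circle(c,tuple(int(v) for v in q),4,(255,0,255),-1)
cv2.imwrite("pics/c5.png",c)
E
```

```text
sleeve [ 0.6964 -0.0136  0.2969] right end [ 0.6981 -0.22    0.293 ]
tcp side px [350.1 196.6] bar pred [350.7 192.2]
```

View pics/c5.png

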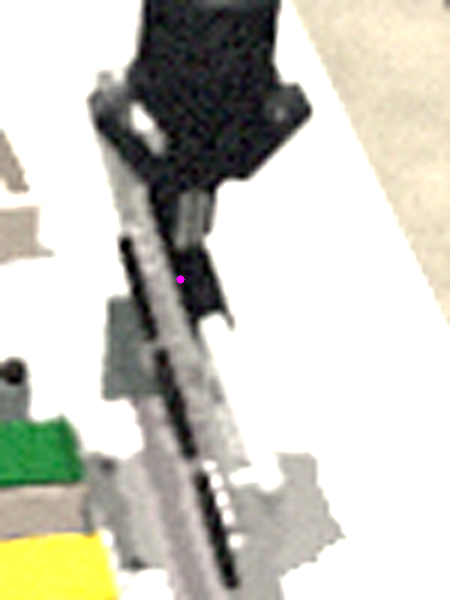

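```bash
python3 -m handwheel '[{"hand":255,"x":-0.006,"y":0,"z":-0.001,"turn":0},{"hand":255,"x":-0.006,"y":0,"z":-0.001,"turn":0},{"hand":255,"x":0,"y":0,"z":0,"turn":0},{"hand":255,"x":0,"y":0,"z":0,"turn":0}]'
python3 - <<'E'
from h import *
t=arm.read_camera("top")
g=cv2.cvtColor(t["image"],6)
for c in (245,250,340,350): print(c,g[118:142,c].tolist())
E
```

```text
t: 22.15
position: [0.6844, -0.0123, 0.2713]
ee_rot: [[0.017, 1.0, -0.024], [1.0, -0.017, -0.0], [-0.0, -0.024, -1.0]]
force: [-0.5, 0.4, -0.6]
finger_gap: 0.0
245 [99, 99, 97, 99, 101, 98, 100, 102, 86, 84, 96, 114, 97, 75, 48, 53, 65, 65, 51, 99, 72, 48, 53, 65]
250 [98, 100, 100, 100, 73, 60, 59, 67, 59, 77, 93, 117, 98, 77, 48, 56, 66, 64, 43, 47, 33, 26, 18, 23]
340 [101, 98, 99, 101, 99, 100, 99, 103, 101, 98, 87, 89, 115, 104, 84, 65, 67, 64, 65, 52, 47, 28, 17, 28]
350 [99, 99, 103, 100, 100, 97, 100, 102, 100, 101, 82, 87, 112, 111, 89, 65, 56, 62, 63, 62, 43, 41, 41, 43]
```

```bash
python3 - <<'E'
from h import *
s=arm.read_camera("side")
im=s["image"][165:225,325:385];c=cv2.resize(im,(600,600),interpolation=cv2.INTER_CUBIC)
c=cv2.convertScaleAbs(c,alpha=2.0)
cv2.imwrite("pics/c6.png",c)
E
```

```text
(no output)
```

View pics/c6.png

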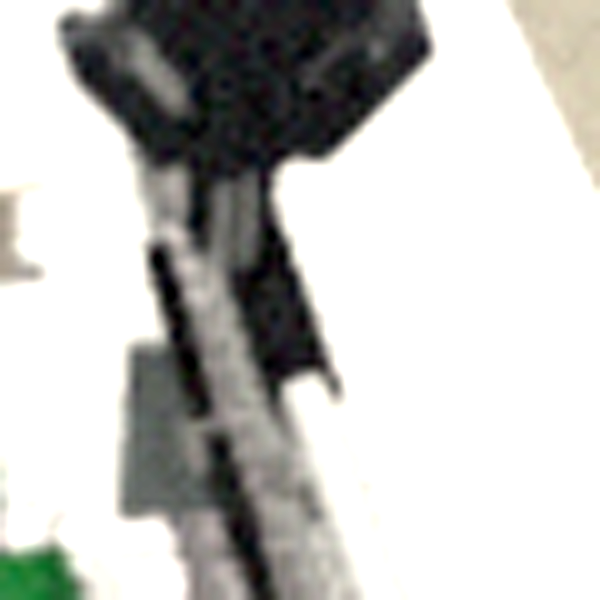

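```bash
python3 - <<'E'
from h import *
s=arm.read_camera("side")
pr=lambda d,p:cv2.projectPoints(np.float64([p]),cv2.Rodrigues(d["camera_from_world"][:3,:3])[0],d["camera_from_world"][:3,3],d["mtx"],d["dist"])[0].ravel().round(1)
for p in((.735,-.013,.383),(.651,-.013,.383),(.684,-.012,.271),(.684,-.012,.290),(.684,-.012,.31),(.697,-.012,.292),(.697,.053,.292),(.697,-.077,.292),(.697,-.21,.292)): print(p,pr(s,p))
E
```

```text
(0.735, -0.013, 0.383) [363.5 169.1]
(0.651, -0.013, 0.383) [338.6 171. ]
(0.684, -0.012, 0.271) [346.3 197.5]
(0.684, -0.012, 0.29) [346.7 193. ]
(0.684, -0.012, 0.31) [347.  188.2]
(0.697, -0.012, 0.292) [350.4 192.2]
(0.697, 0.053, 0.292) [346.3 181.5]
(0.697, -0.077, 0.292) [354.8 203.6]
(0.697, -0.21, 0.292) [364.6 229. ]
```

The seen fingertips sit about 25 mm higher than the reported TCP implies (tip row about 191 against 197 predicted). The fingers therefore shut above the bar. I'll re-grip about 26 mm lower, which is safe for palm and beam either way.

```bash
python3 -m handwheel '[{"hand":255,"x":0,"y":0,"z":0.045,"turn":0},{"hand":0,"x":0.0065,"y":0,"z":0.045,"turn":0},{"hand":0,"x":0.0065,"y":0,"z":0,"turn":0},{"hand":0,"x":0,"y":0,"z":0,"turn":0},{"hand":0,"x":0,"y":0,"z":-0.03,"turn":0},{"hand":0,"x":0,"y":0,"z":-0.03,"turn":0},{"hand":0,"x":0,"y":0,"z":-0.03,"turn":0},{"hand":0,"x":0,"y":0,"z":-0.01,"turn":0}]';python3 -m handwheel '[{"hand":0,"x":0,"y":0,"z":-0.008,"turn":0},{"hand":0,"x":0,"y":0,"z":-0.008,"turn":0},{"hand":0,"x":0,"y":0,"z":0,"turn":0}]';python3 -m handwheel '[{"hand":230,"x":0,"y":0,"z":0,"turn":0},{"hand":230,"x":0,"y":0,"z":0,"turn":0},{"hand":230,"x":0,"y":0,"z":0,"turn":0},{"hand":230,"x":0,"y":0,"z":0,"turn":0},{"hand":230,"x":0,"y":0,"z":0,"turn":0},{"hand":230,"x":0,"y":0,"z":0,"turn":0}]'
```

```text
t: 23.3
position: [0.6956, -0.0123, 0.2586]
ee_rot: [[0.017, 0.999, -0.029], [1.0, -0.017, 0.0], [-0.0, -0.029, -1.0]]
force: [1.3, 0.8, -0.3]
finger_gap: 1.003
t: 23.68
position: [0.6981, -0.0123, 0.2456]
ee_rot: [[0.017, 1.0, -0.023], [1.0, -0.017, -0.0], [-0.0, -0.023, -1.0]]
force: [0.1, 0.5, -0.3]
finger_gap: 1.0
t: 24.42
position: [0.6986, -0.0123, 0.2462]
ee_rot: [[0.017, 1.0, -0.021], [1.0, -0.017, -0.0], [-0.0, -0.021, -1.0]]
force: [1.9, -0.4, 3.2]
finger_gap: 0.267
```

Gripped (gap 0.267, sleeve-sized). Now pull down along the arc.

```bash
python3 -m handwheel '[{"hand":230,"x":-0.0175,"y":0,"z":-0.004,"turn":0},{"hand":230,"x":-0.0171,"y":0,"z":-0.0054,"turn":0},{"hand":230,"x":-0.0166,"y":0,"z":-0.0067,"turn":0},{"hand":230,"x":-0.016,"y":0,"z":-0.0081,"turn":0},{"hand":230,"x":0,"y":0,"z":0,"turn":0}]'; python3 -m handwheel '[{"hand":230,"x":-0.0153,"y":0,"z":-0.0093,"turn":0},{"hand":230,"x":-0.0145,"y":0.001,"z":-0.0105,"turn":0},{"hand":230,"x":-0.0136,"y":0,"z":-0.0117,"turn":0},{"hand":230,"x":-0.0126,"y":0,"z":-0.0127,"turn":0},{"hand":230,"x":0,"y":0,"z":0,"turn":0}]'
```

```text
t: 25.05
position: [0.6311, -0.011, 0.2224]
ee_rot: [[0.016, 1.0, -0.02], [1.0, -0.016, 0.002], [0.002, -0.02, -1.0]]
force: [1.7, 5.0, 4.7]
finger_gap: 0.272
t: 25.68
position: [0.5776, -0.01, 0.1776]
ee_rot: [[0.017, 1.0, -0.018], [1.0, -0.017, 0.002], [0.002, -0.018, -1.0]]
force: [6.5, 5.1, -0.1]
finger_gap: 0.27
```

```bash
python3 -m handwheel '[{"hand":230,"x":-0.0115,"y":0.001,"z":-0.0137,"turn":0},{"hand":230,"x":-0.0104,"y":0,"z":-0.0146,"turn":0},{"hand":230,"x":-0.0092,"y":0,"z":-0.0154,"turn":0},{"hand":230,"x":-0.0079,"y":0,"z":-0.0161,"turn":0},{"hand":230,"x":0,"y":0,"z":0,"turn":0}]'; python3 -m handwheel '[{"hand":230,"x":-0.0066,"y":0.001,"z":-0.0167,"turn":0},{"hand":230,"x":-0.0052,"y":0,"z":-0.0172,"turn":0},{"hand":230,"x":0,"y":0,"z":0,"turn":0}]'; python3 -m handwheel '[{"hand":230,"x":-0.0038,"y":0,"z":-0.0175,"turn":0},{"hand":230,"x":-0.0015,"y":0,"z":-0.01,"turn":0},{"hand":230,"x":0,"y":0,"z":0,"turn":0}]'
```

```text
t: 26.3
position: [0.5394, -0.0093, 0.1182]
ee_rot: [[0.017, 1.0, -0.017], [1.0, -0.017, 0.002], [0.002, -0.017, -1.0]]
force: [6.1, 4.8, 2.8]
finger_gap: 0.27
t: 26.68
position: [0.527, -0.0091, 0.0845]
ee_rot: [[0.017, 1.0, -0.018], [1.0, -0.017, 0.0], [0.0, -0.018, -1.0]]
force: [2.8, 2.3, 8.4]
finger_gap: 0.27
t: 27.05
position: [0.5207, -0.009, 0.0566]
ee_rot: [[0.017, 1.0, -0.02], [1.0, -0.017, 0.001], [0.0, -0.02, -1.0]]
force: [4.4, 3.1, 4.7]
finger_gap: 0.268
```

```bash
for i in 1; do :; done; python3 -m handwheel '[{"hand":230,"x":-0.001,"y":0,"z":-0.005,"turn":0},{"hand":230,"x":0,"y":0,"z":0,"turn":0}]'; python3 -m handwheel '[{"hand":230,"x":0,"y":0,"z":-0.004,"turn":0},{"hand":230,"x":0,"y":0,"z":0,"turn":0}]'; python3 -m handwheel '[{"hand":230,"x":0,"y":0,"z":-0.003,"turn":0},{"hand":230,"x":0,"y":0,"z":0,"turn":0}]'; python3 -m handwheel '[{"hand":230,"x":0,"y":0,"z":-0.002,"turn":0},{"hand":230,"x":0,"y":0,"z":0,"turn":0}]'
```

```text
t: 27.3
position: [0.52, -0.009, 0.0522]
ee_rot: [[0.017, 1.0, -0.02], [1.0, -0.017, 0.001], [0.0, -0.02, -1.0]]
force: [2.9, 2.4, 6.3]
finger_gap: 0.267
t: 27.55
position: [0.5194, -0.0092, 0.0483]
ee_rot: [[0.019, 1.0, -0.021], [1.0, -0.019, 0.0], [-0.0, -0.021, -1.0]]
force: [3.0, 3.2, 6.8]
finger_gap: 0.269
t: 27.8
position: [0.5191, -0.0092, 0.0455]
ee_rot: [[0.019, 1.0, -0.021], [1.0, -0.019, 0.001], [0.0, -0.021, -1.0]]
force: [0.0, 3.7, 10.3]
finger_gap: 0.27
t: 28.05
position: [0.5189, -0.009, 0.0435]
ee_rot: [[0.017, 1.0, -0.021], [1.0, -0.017, 0.001], [0.0, -0.021, -1.0]]
force: [1.1, 3.2, 10.5]
finger_gap: 0.27
```

```bash
python3 -m handwheel '[{"hand":230,"x":0,"y":0,"z":-0.002,"turn":0},{"hand":230,"x":0,"y":0,"z":0,"turn":0}]'; python3 -m handwheel '[{"hand":230,"x":0,"y":0,"z":-0.002,"turn":0},{"hand":230,"x":0,"y":0,"z":0,"turn":0}]'; python3 -m handwheel '[{"hand":230,"x":0,"y":0,"z":-0.002,"turn":0},{"hand":230,"x":0,"y":0,"z":0,"turn":0}]'
```

```text
t: 28.3
position: [0.5187, -0.0089, 0.0415]
ee_rot: [[0.017, 1.0, -0.022], [1.0, -0.017, 0.001], [0.0, -0.022, -1.0]]
force: [1.3, 3.0, 8.9]
finger_gap: 0.272
t: 28.55
position: [0.5185, -0.0089, 0.0396]
ee_rot: [[0.017, 1.0, -0.022], [1.0, -0.017, 0.001], [0.0, -0.022, -1.0]]
force: [-0.3, 2.7, 10.2]
finger_gap: 0.27
t: 28.8
position: [0.5183, -0.0089, 0.038]
ee_rot: [[0.017, 1.0, -0.022], [1.0, -0.017, 0.001], [0.0, -0.022, -1.0]]
force: [-1.8, 3.2, 14.4]
finger_gap: 0.268
```

```bash
python3 -m handwheel '[{"hand":230,"x":0,"y":0,"z":-0.002,"turn":0},{"hand":230,"x":0,"y":0,"z":0,"turn":0}]'; python3 -m handwheel '[{"hand":230,"x":0,"y":0,"z":-0.002,"turn":0},{"hand":230,"x":0,"y":0,"z":0,"turn":0}]'
python3 - <<'E'
from h import *
s=arm.read_camera("side")
pr=lambda d,p:cv2.projectPoints(np.float64([p]),cv2.Rodrigues(d["camera_from_world"][:3,:3])[0],d["camera_from_world"][:3,3],d["mtx"],d["dist"])[0].ravel().round(1)
# bar end predicted fully down, world y -0.2115
for y in(-.08,-.21): print(pr(s,(.517,y,.095)))
c=cv2.resize(s["image"][190:310,260:410],(750,600),interpolation=2)
cv2.imwrite("pics/c7.png",cv2.convertScaleAbs(c,alpha=1.6))
E
```

```text
t: 29.05
position: [0.5183, -0.0089, 0.0373]
ee_rot: [[0.017, 1.0, -0.022], [1.0, -0.017, 0.001], [0.0, -0.022, -1.0]]
force: [-4.1, 2.4, 23.6]
finger_gap: 0.27
t: 29.3
position: [0.5183, -0.0089, 0.0366]
ee_rot: [[0.017, 1.0, -0.021], [1.0, -0.017, 0.001], [0.0, -0.021, -1.0]]
force: [-6.9, 2.9, 34.6]
finger_gap: 0.27
[300.6 253.6]
[306.5 279.9]
```

View pics/c7.png

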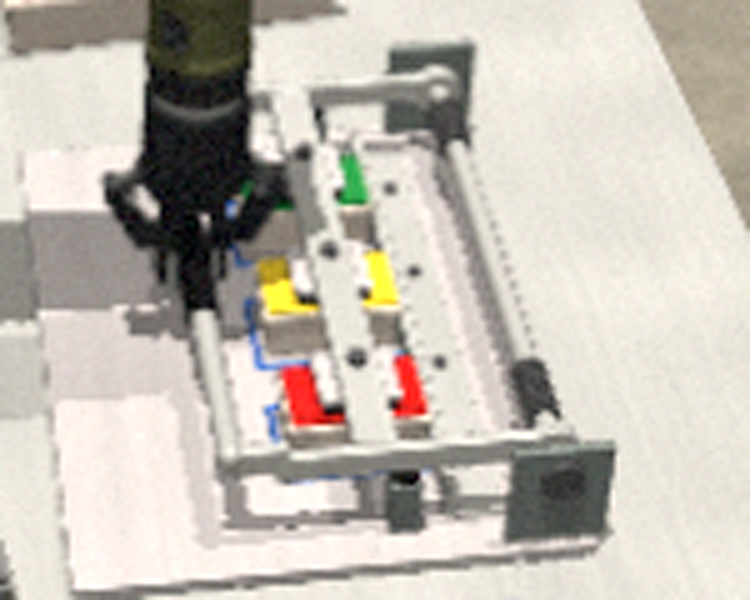

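The crop shows the frame down on the post, pads on all three lids, tubs square. The force rose steeply at the end (14 → 35 N), so it is on its stops. I'll ease back slightly, settle, and check.

```bash
python3 -m handwheel '[{"hand":230,"x":0.0005,"y":0,"z":0.0015,"turn":0},{"hand":230,"x":0,"y":0,"z":0,"turn":0},{"hand":230,"x":0,"y":0,"z":0,"turn":0},{"hand":230,"x":0,"y":0,"z":0,"turn":0},{"hand":230,"x":0,"y":0,"z":0,"turn":0},{"hand":230,"x":0,"y":0,"z":0,"turn":0}]'; python3 -m handwheel '[{"hand":230,"x":0,"y":0,"z":0,"turn":0},{"hand":230,"x":0,"y":0,"z":0,"turn":0}]'
```

```text
t: 30.1
position: [0.5183, -0.0089, 0.0371]
ee_rot: [[0.017, 1.0, -0.022], [1.0, -0.017, 0.001], [0.0, -0.022, -1.0]]
force: [-6.0, 2.8, 26.9]
finger_gap: 0.27
t: 30.35
position: [0.5183, -0.0089, 0.0371]
ee_rot: [[0.017, 1.0, -0.022], [1.0, -0.017, 0.001], [0.0, -0.022, -1.0]]
force: [-5.3, 2.3, 28.3]
finger_gap: 0.267
```

Steady at about 27 N, well above the 14 N needed to hold. Handing in.

```bash
python3 -c "
from plant import arm
print(arm.sign_off())"
```

```text
the job is handed in; nothing more can be done
None
```

I slid the three tubs onto their outlines, up against the back stop, and let go of them. Then I pulled the press frame down by its handle and handed the job in at about 30 s, still holding it down. The hand-in reports no verdict.

**Tubs:** before pressing, the top view put the lids at about (0.615, -0.124), (0.620, -0.010) and (0.622, 0.106). That is within about 6 mm of the outlines and square to within about 1°. The side view agreed to about 3 mm in x and, once its constant offset is allowed for, in y. With the pads covering the lids I checked the tubs only by eye, and they looked in place.

**Frame:** the force on the handle rose steeply from 14 to 35 N at the end of travel, which I take as the stops. I eased it to a steady 27 N or so. The last picture shows the pads on all three lids and the frame arm on its stop post. I could not measure the frame angle or how far the lids are pressed in.

**What went wrong on the way:**
- Joint 6 reached its range limit before the second tub. I turned the tool half round, which left it tilted by about 1.3°.
- My first grip on the handle closed above the bar. The fingertips in the picture sat about 25 mm higher than the reported tool position. I gripped again 27 mm lower, and that held. I did not find the cause.
- Because of that offset, the tubs were probably gripped higher than I intended, perhaps by their lids.

I saw nothing touch the tray, the bottle or the spare lids, but I did not measure them again at the end.

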